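# Lock the forked cast rest into its tube

## Robot

A 6-joint arm with a two-finger parallel gripper is mounted at the origin on a cart in front of the work surface, level with it; the furniture and walls round the work are solid. World frame = base frame: x ahead of the robot, y to its left, z up, the work surface at z = 0. Lengths are in m, angles in degrees, forces in N, time in s.
With the tool pointing down it reaches from about 0.35 to 0.775 m from the base axis. Payload 5.5 kg.
Tool frame: the origin (TCP) lies midway between the tips of the shut fingers; the grasp point (between the pads) lies ctrl.grip_point_offset behind it (ctrl.grip_point_offset is the distance from the TCP to the grasp point, in m); y points along the fingers, z is the direction in which the jaws open and shut, and the axes are right-handed (so a half turn about y gives the same grasp; the last joint's range is limited). The gripper opens to 85 mm and grips with 20 to 120 N. Pads are 22 mm wide; open, the fingers measure 114 mm over their backs; the gripper's body (76 mm by 85 mm) begins 54 mm behind the grasp point. The pads swing forward as they close: fully open they stand 13 mm farther back than shut.
Start: joints at [62.361, 17.945, 2.641, 74.691, 0, 82.002], TCP at [0.193, 0.542, 0.21] pointing down, gripper open.
Joint ranges: [-158.12, 158.12], [-49.38, 96.58], [-58.88, 72.47], [-126.05, 133.96], [-84.25, 85.87], [-180, 180]. Speed limits (degrees/s): [147.25, 147.25, 180, 180, 180, 180].

## Interface

Orientations are given as a 3x3 rotation matrix whose columns are the frame's x, y, z axes.
In Python, from bench import ctrl, optics, workorder gives the robot as it stands.
- The arm moves only by the tool apply_moves, never from a script. Its argument "targets" is a list of rows, each a list of 2 entries, a list of its own where there are three numbers: the shift along the tool's x, y, z in cm, then the turn about the tool's y in degrees. In form: [[[tx, ty, tz], turn], ...]. A call has 1 to 5 rows; each row shifts and turns the commanded pose from where the row before left it, along the tool's axes as they then stand; what a row does not reach is not made up. A row lasts 1/12 s, in which the tool goes at most 41.7 mm and 7.16 degrees, less where a joint would pass 70% of its speed; a pose out of reach is approached as far as the arm can. A call is refused whole if a number of a shift passes 4.17 or a number of a turn 7.16, either way. A call with a gripper value outside its range is refused whole. "gripper" is the closure, from 0 (fully open) to 1 (shut), set as the call begins (left out, the last holds). The fingers move at their own pace and stop on an object; "squeeze" is the grip in N (left out, the last holds). Time passes only in rows, so rows that do not move let the fingers close. It gives the time, the measured TCP pose, the force and the opening at its end, in the units of the state.
- ctrl.get_state(): the state, without advancing time (a new reading comes with each control period).
- optics.snapshot(name): name is "scene" or "top" or "wrist"; returns (picture, depth): 400x640x3 uint8, red, green, blue; 400x640 float32, m along the optical axis (not along the pixel's ray), 0 where there is no reading.
- optics.camera_model(name): a dict with "fx", "fy", "cx", "cy" (pixels), "k1" (the pictures are not rectified: a ray, as slopes to the right and down, at radius r is drawn at 1 + k1 r^2 times it, then the intrinsics apply), "origin" and "rotation" of the camera in the world; the wrist camera has in their place "mount" (4x4, takes a point from camera to tool coordinates, whose origin is the TCP and whose axes are the tool frame's). Camera axes: x right, y up, looking along -z (the intrinsics and any distortion apply to the point x, -y, -z); pixel columns grow to the right and rows downward; lengths in m; the calibration is good to about 2 mm. A picture is of the moment at which its call begins: read the wrist's pose just before it. camera_model takes no time and is no camera call.
- workorder.finish_job(): hands the job in, once; it reports no verdict.
The state is a dict: "t": time; "qpos": joint angles; "qd": joint speeds; "joint_torque": joint torques, N m; "tool_pos": TCP position; "eef_rot": TCP orientation; "ft_force": force on the tool from outside, world axes, zero at the start; "torque": the same for the moment, N m; "grip_width": finger opening in m.
Only numpy, scipy, OpenCV 4.12 (cv2) and the standard library are available. Lean on these libraries where they do the work, as an engineer would, in place of code of your own. Each camera call takes 0.05 s, during which the arm holds its last target.

## Task

Two short telescopic cast rests are screwed to the worktop, both drawn out. Close the one whose sliding pole ends in a fork: press its thumb pad down so that the spring button sinks flush, slide the pole into its tube with the button held down until it is fully home, then let go so that the button pops up through the window in the tube. Leave the rest with the round end alone.

Things in the scene. Friction and masses are not known exactly. Their poses are not given: they have to be found in the camera images.
- forked_pad (a point): Centre of the thumb pad's flat top on the forked rest, 50 mm above the worktop. +x is level, the way the pole slides in; z up. Grey ribbed flat 30 (x) x 22 mm; at its +x end a lip (rear face 15 mm from the point, 5 thick, 6 high) to push on. The pad presses down 13 mm and sinks a 10 mm square steel button with it, 46 mm ahead. The pad stays outside the tube. Fork 60 mm wide, low, 16 mm behind.
- forked_slide (a joint): How far the forked pole is slid into its tube, m: 0 drawn out, 0.042 at the stop (fully home). Takes 1 to 2 N, stays where left. At 0 the tube's mouth is 64 mm in +x of the pad's centre: tube 30 mm wide, 52 long, top 39 mm high, mouth collar 41 mm high. The window lies 12 to 32 mm beyond the mouth; the button is free in it from 0.035 on.
- forked_latch (a joint): How far pad and button of the forked rest are pressed down, m: 0 up, 0.013 fully down; spring 2 N at first, 5.6 N at 10 mm, 6.7 N fully down. Up, the button butts against the tube's collar; pressed 8 mm or more (best 10 to 12) it passes under it, and the tube then keeps it down as far as the window.
- round_pad (a point): Same point and axes on the thumb pad of the other rest, which is alike in everything but its pole's end: a flat round disc 44 mm across. To be left alone. Both rests are steel plate, grey tube and bright pole, fixed to the worktop.

How it is judged (in metres and radians):
On the way:
1. the forked rest's button goes in under the tube's collar, pressed down (value of joint forked_latch above 0.006 m and value of joint forked_slide above 0.018 m), for 0.05 s.
At the end, for the whole second after the job is handed in: The forked rest's pole is home in its tube (slide over 34 mm of 42) and its button has popped up through the window (pad within 3 mm of fully up) (value of joint forked_slide above 0.034 m and value of joint forked_latch below 0.003 m); the robot touches nothing.
It fails at once if the rest with the round end is pressed or slid (its pad moves more than 8 mm) (distance of round_pad from where it was at the start of the episode above 0.008 m).
It also fails if it takes over 32 s, if anything falls off the work surface, if the arm or the gripper's body presses on something with over 40 N, if the wrist force passes 120 N, or if a joint passes its speed limit or range.

## Working session

There is one attempt and no reset: what is moved stays moved. The work goes in short steps, Python scripts to look and compute and a tool call to move; the robot and the scene stay as the last step left them, time stands still between calls to the robot, and variables do not carry over. Pictures are saved under pics/ and viewed, and the job is handed in when it is done.

Besides the shell and the picture viewer there is one more tool, called after "Call:" as a command line: name --argument value ..., lists and objects as JSON in quotes. apply_moves: Moves the arm, as the interface text tells. Its arguments: {"type":"object","properties":{"targets":{"type":"array","items":{"type":"array"}},"gripper":{"type":"number"},"squeeze":{"type":"number"}},"required":["targets"]}

```bash
ls; mkdir -p pics
cat > h.py <<'E'
from bench import ctrl, optics, workorder
import numpy as np, cv2
def snap(n,f):
    s=ctrl.get_state(); p,d=optics.snapshot(n); cv2.imwrite('pics/'+f+'.png',p[:,:,::-1]); np.savez('pics/'+f+'.npz',p=p,d=d,pos=s['tool_pos'],rot=s['eef_rot']); return p,d,s
def cam(n,s=None):
    m=optics.camera_model(n)
    if 'origin' in m: return m,np.array(m['origin']),np.array(m['rotation'])
    M=np.array(m['mount']);R=np.array(s['eef_rot'])
    return m,np.array(s['tool_pos'])+R@M[:3,3],R@M[:3,:3]
def ray(n,uv,s=None):
    m,o,R=cam(n,s)
    K=np.array([[m['fx'],0,m['cx']],[0,m['fy'],m['cy']],[0,0,1.]])
    a=cv2.undistortPoints(np.array(uv,float).reshape(-1,1,2),K,np.array([m['k1'],0,0,0,0.]))[:,0]
    return o,np.c_[a[:,0],-a[:,1],-np.ones(len(a))]@R.T
def onz(n,uv,z,s=None):
    o,r=ray(n,uv,s); return o+r*((z-o[2])/r[:,2])[:,None]
def bydepth(n,uv,d,s=None):
    o,r=ray(n,uv,s); dd=np.array([d[int(round(v)),int(round(u))] for u,v in uv]); return o+r*dd[:,None]
E
python3 - <<'E'
from h import *
for n in('scene','top','wrist'):
    snap(n,n+'0'); m=optics.camera_model(n); print(n,m)
print(ctrl.get_state(), ctrl.grip_point_offset)
E
```

```text
pics
scene {'fx': 499.1316141910685, 'fy': 499.1316141910685, 'cx': 325.533316425363, 'cy': 202.5705906483461, 'k1': -0.029223379619883118, 'origin': array([ 0.23534151, -0.46524881,  0.58277   ]), 'rotation': array([[ 0.90134375,  0.27830509, -0.33185196],
       [-0.43263611,  0.54293852, -0.71975257],
       [-0.02013559,  0.79231562,  0.60977907]])}
top {'fx': 411.798587164489, 'fy': 411.798587164489, 'cx': 316.3332445711095, 'cy': 199.4808219992987, 'k1': -0.08952410736753728, 'origin': array([0.42779927, 0.1358313 , 0.9108199 ]), 'rotation': array([[ 8.42134412e-04,  9.95621898e-01, -9.34683158e-02],
       [-9.99652935e-01, -1.62292190e-03, -2.62940302e-02],
       [-2.63306041e-02,  9.34580193e-02,  9.95274986e-01]])}
wrist {'fx': 285.8839064801834, 'fy': 285.8839064801834, 'cx': 320.98916549418476, 'cy': 200.44691637328668, 'k1': -0.009673612066826784, 'mount': array([[-1.35511179e-04, -9.60000216e-01, -2.79999227e-01,
        -7.25075454e-02],
       [ 5.43792261e-04,  2.79999118e-01, -9.60000103e-01,
        -1.64710291e-01],
       [ 9.99999843e-01, -2.82352159e-04,  4.84
[... 200 characters left out ...]
7.46917841e+01,
       1.14052667e-03, 8.20025654e+01]), 'qd': array([ 0.04050771, -0.0454923 ,  0.22552887,  0.03867213,  0.00125204,
       -0.00840767]), 'joint_torque': array([ 1.24669536e-03, -4.81064594e+01,  2.98816109e+01,  1.38716656e-02,
       -1.51712693e-04, -1.02107975e-05]), 'tool_pos': array([0.19306583, 0.54117851, 0.20910691]), 'eef_rot': array([[ 9.41820352e-01, -6.75560674e-04,  3.36116005e-01],
       [-3.36116614e-01, -1.24723860e-03,  9.41819551e-01],
       [-2.17039395e-04, -9.99998994e-01, -1.40174186e-03]]), 'ft_force': array([ 0.36953781, -0.46255567,  0.47371772]), 'torque': array([-0.00288984, -0.03785602, -0.00425646]), 'grip_width': 0.08532459746197658} 0.0187
```

View pics/top0.png

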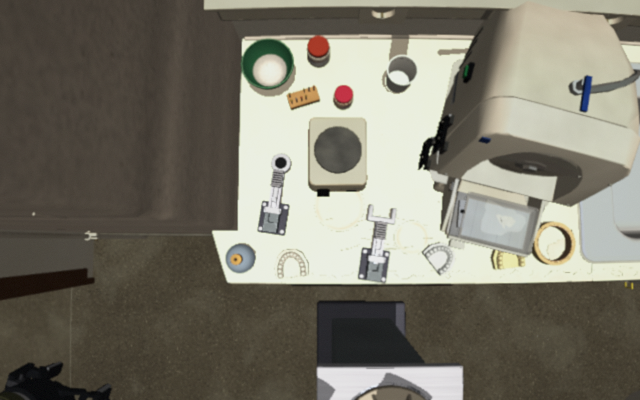

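View pics/scene0.png

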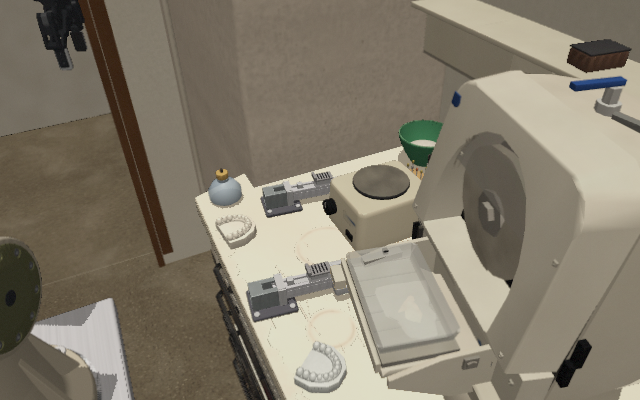

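View pics/wrist0.png

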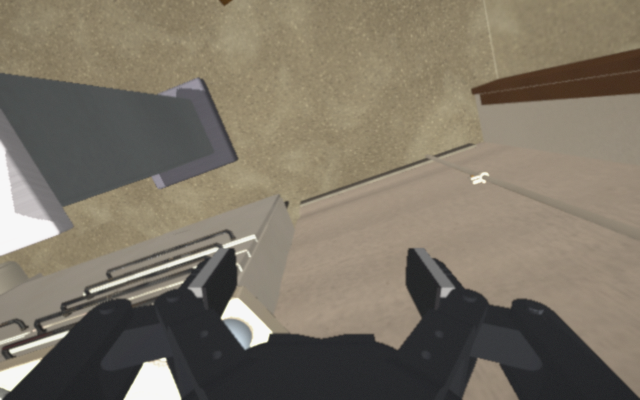

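The top view shows the forked rest around (378,245) with the fork at (381,213). The round rest is around (275,195). Both tubes point toward the robot. I'll zoom in next.

Run:
```python
import cv2,numpy as np
a=cv2.imread('pics/top0.png')[195:290,340:420]; b=cv2.imread('pics/scene0.png')[240:330,235:355]
cv2.imwrite('pics/z1.png',cv2.resize(a,None,fx=6,fy=6,interpolation=2)); cv2.imwrite('pics/z2.png',cv2.resize(b,None,fx=6,fy=6,interpolation=2))
from h import *
d=np.load('pics/top0.npz')['d']
for v in range(200,284,3):
    print(v,[ '%.3f'%bydepth('top',[(u,v)],d)[0][2] for u in (370,374,377,380,383,387)], onz('top',[(380,v)],.05)[0][:2].round(4))
```

```text
200 ['0.001', '0.000', '0.003', '0.002', '0.003', '-0.001'] [0.5073 0.0251]
203 ['0.001', '0.001', '-0.001', '0.004', '0.002', '-0.003'] [0.501  0.0252]
206 ['0.028', '0.002', '0.002', '0.002', '0.002', '0.001'] [0.4947 0.0252]
209 ['0.028', '0.003', '0.003', '0.002', '-0.004', '-0.000'] [0.4884 0.0253]
212 ['0.029', '0.003', '0.001', '0.001', '0.001', '0.001'] [0.4821 0.0254]
215 ['0.031', '0.003', '-0.001', '0.001', '0.004', '0.000'] [0.4759 0.0255]
218 ['0.027', '0.029', '0.029', '0.030', '0.028', '0.027'] [0.4696 0.0256]
221 ['-0.001', '0.028', '0.046', '0.051', '0.028', '0.031'] [0.4633 0.0256]
224 ['0.001', '0.002', '0.051', '0.051', '0.053', '0.048'] [0.4571 0.0257]
227 ['-0.000', '0.002', '0.051', '0.050', '0.051', '-0.001'] [0.4508 0.0258]
230 ['0.002', '0.017', '0.053', '0.053', '0.053', '0.001'] [0.4446 0.0259]
233 ['0.003', '0.024', '0.911', '0.053', '0.053', '0.001'] [0.4383 0.0259]
236 ['0.002', '0.032', '0.053', '0.052', '0.049', '-0.000'] [0.4321 0.026 ]
239 ['0.003', '0.034', '0.035', '0.034', '0.057', '-0.000'] [0.4259 0.0261]
242 ['0.001', '0.037', '0.032', '0.034'
[... 315 characters left out ...]
.010'] [0.3949 0.0264]
257 ['0.041', '0.044', '0.042', '0.041', '0.041', '0.007'] [0.3887 0.0265]
260 ['0.042', '0.043', '0.042', '0.040', '0.043', '0.011'] [0.3825 0.0265]
263 ['0.037', '0.036', '0.031', '0.040', '0.040', '0.006'] [0.3763 0.0266]
266 ['0.041', '0.015', '0.012', '0.042', '0.007', '0.008'] [0.3701 0.0266]
269 ['0.038', '0.014', '0.014', '0.039', '0.008', '-0.000'] [0.364  0.0267]
272 ['0.038', '0.038', '0.038', '0.037', '0.911', '0.004'] [0.3578 0.0267]
275 ['0.037', '0.040', '0.040', '0.042', '0.009', '-0.001'] [0.3516 0.0268]
278 ['0.041', '0.041', '0.039', '0.039', '0.011', '0.002'] [0.3455 0.0268]
281 ['-0.000', '0.009', '0.911', '0.010', '0.009', '0.002'] [0.3393 0.0269]
```

View pics/z1.png

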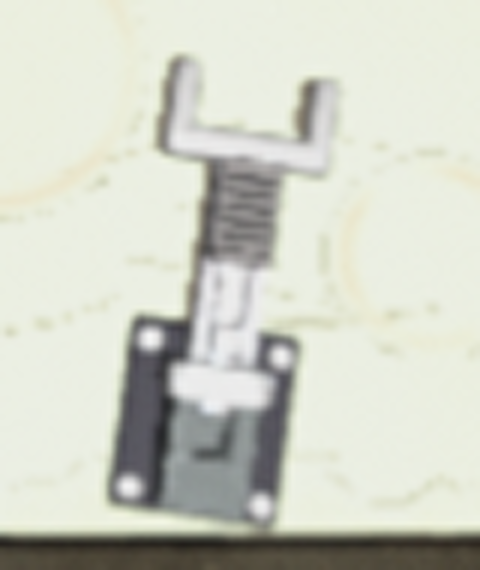

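View pics/z2.png

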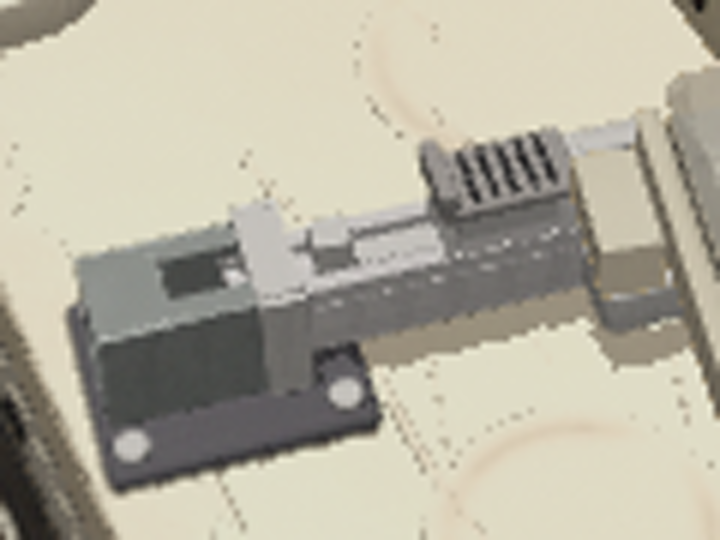

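```bash
cat > m.py <<'E'
from h import *
def cloud(n,f,s=None):
    z=np.load('pics/'+f+'.npz'); d=z['d']
    vv,uu=np.mgrid[0:400,0:640]; uv=np.c_[uu.ravel(),vv.ravel()].astype(float)
    o,r=ray(n,uv,s); P=o+r*d.ravel()[:,None]; ok=d.ravel()>0
    return P,ok,uv
E
python3 - <<'E'
from m import *
for n in('top','scene'):
    P,ok,uv=cloud(n,n+'0')
    print(n)
    for lab,lo,hi in(('pad',.045,.06),('tube',.036,.047),('all',.025,.06)):
        m=ok&(P[:,2]>lo)&(P[:,2]<hi)&(abs(P[:,0]-.42)<.09)&(abs(P[:,1]-.03)<.045)
        if lab=='tube': m&=P[:,0]<.4
        if lab=='pad': m&=P[:,0]>.41
        if lab=='all': m&=P[:,0]<.46
        Q=P[m]; 
        (c,wh,a)=cv2.minAreaRect(Q[:,:2].astype(np.float32)*1000)
        print(lab,len(Q),np.median(Q,0).round(4),np.percentile(Q,[2,98],0).round(4).tolist(),c,wh,a)
        w,V=np.linalg.eigh(np.cov(Q[:,:2].T)); print(V[:,1])
E
```

```text
top
pad 192 [0.4446 0.0239 0.0515] [[0.4259, 0.0112, 0.0478], [0.4617, 0.0352, 0.0578]] (444.68658447265625, 23.575929641723633) (22.01902198791504, 37.16359329223633) 80.74967956542969
[-0.98581626  0.16782819]
tube 336 [0.3675 0.0361 0.0404] [[0.3403, 0.0171, 0.0368], [0.3973, 0.0507, 0.0445]] (368.76019287109375, 33.542564392089844) (35.900630950927734, 60.85131072998047) 86.46881103515625
[-0.98590738  0.16729209]
all 735 [0.3945 0.0303 0.0403] [[0.3405, 0.0134, 0.0288], [0.4591, 0.0507, 0.0564]] (401.9008483886719, 28.266799926757812) (38.14145278930664, 130.7737274169922) 74.72832489013672
[-0.98720085  0.15948192]
scene
pad 286 [0.4438 0.0229 0.0498] [[0.4271, 0.0128, 0.0467], [0.4631, 0.0362, 0.0561]] (445.5721435546875, 24.007715225219727) (24.052457809448242, 36.6391716003418) 81.87619018554688
[-0.99882475  0.04846779]
tube 543 [0.368  0.0338 0.0388] [[0.341, 0.0159, 0.0365], [0.3979, 0.0517, 0.0423]] (370.2300720214844, 34.74858856201172) (37.16104507446289, 61.17090606689453) 83.2988052368164
[-0.98433961  0.17628254]
all 1606 [0.3967 0.0247 0.0372] [[0.3415, 0.0129, 0.0256], [0.4575, 0.0498, 0.0541]] (400.1891784667969, 30.932008743286133) (37.977012634277344, 122.15884399414062) 83.97527313232422
[-0.98952554  0.14435787]
```

Call:
apply_moves --targets '[[[1.5,0,-1.5],0],[[2.7,0,-2.6],0],[[2.7,0,-2.6],0],[[2.7,0,-2.6],0],[[2.7,0,-2.6],0]]' --gripper 1 --squeeze 20

```text
t: 0.57
tool_pos: [0.2692, 0.3866, 0.2094]
eef_rot: [[0.942, -0.0, 0.335], [-0.335, -0.0, 0.942], [-0.0, -1.0, -0.0]]
ft_force: [1.5, -0.4, -0.4]
grip_width: 0.0257
```

Call:
apply_moves --targets '[[[2.7,0,-2.6],0],[[2.7,0,-2.6],0],[[2.7,0,-2.6],0],[[2.7,0,-2.6],0],[[2.7,0,-2.6],0]]'

```text
t: 0.98
tool_pos: [0.3528, 0.2187, 0.2098]
eef_rot: [[0.942, 0.0, 0.336], [-0.336, 0.0, 0.942], [0.0, -1.0, 0.0]]
ft_force: [1.4, 0.1, -1.0]
grip_width: -0.0004
```

Call:
apply_moves --targets '[[[2.7,0,-2.6],0],[[2.7,0,-2.6],0],[[2.7,0,-2.6],0],[[2.7,0,-2.6],0],[[2.0,0,-2.2],0]]'

```text
t: 1.4
tool_pos: [0.4317, 0.0562, 0.2097]
eef_rot: [[0.941, 0.001, 0.337], [-0.337, -0.0, 0.941], [0.001, -1.0, -0.0]]
ft_force: [0.5, 0.4, -0.3]
grip_width: -0.0001
```

Call:
apply_moves --targets '[[[0,0,0],-5],[[0,0,0],-6],[[0,0,0],0],[[0,0,0],0]]'

```text
t: 1.73
tool_pos: [0.4306, 0.0585, 0.2096]
eef_rot: [[0.988, -0.001, 0.153], [-0.153, 0.0, 0.988], [-0.001, -1.0, 0.0]]
ft_force: [0.4, 0.6, 0.1]
grip_width: 0.0
```

Call:
apply_moves --targets '[[[2.0,0,-3.2],0],[[0,3,0],0],[[0,0,0],0],[[0,0,0],0]]'

```text
t: 2.07
tool_pos: [0.444, 0.0246, 0.1788]
eef_rot: [[0.988, -0.004, 0.152], [-0.152, 0.001, 0.988], [-0.004, -1.0, 0.0]]
ft_force: [-0.8, 1.1, 0.5]
grip_width: 0.0
```

Run:
```python
from m import *
p,d,s=snap('wrist','w1'); print(s['tool_pos'],s['eef_rot'])
P,ok,uv=cloud('wrist','w1',s)
for lab,lo,hi in(('pad',.0455,.053),('padlip',.0455,.06),('lip',.053,.06),('tube',.036,.047)):
    m=ok&(P[:,2]>lo)&(P[:,2]<hi)&(abs(P[:,0]-.42)<.09)&(abs(P[:,1]-.03)<.045)
    if lab=='tube': m&=P[:,0]<.4
    else: m&=P[:,0]>.41
    Q=P[m]
    print(lab,len(Q))
    if len(Q)<5: continue
    print(np.median(Q,0).round(4),np.percentile(Q,[2,98],0).round(4).tolist(),cv2.minAreaRect(Q[:,:2].astype(np.float32)*1000))
    w,V=np.linalg.eigh(np.cov(Q[:,:2].T)); print(V[:,1])
```

```text
[0.44399711 0.02457424 0.17877579] [[ 9.88423855e-01 -3.92121111e-03  1.51667093e-01]
 [-1.51665101e-01  8.02165456e-04  9.88431613e-01]
 [-3.99751112e-03 -9.99991990e-01  1.98168595e-04]]
pad 600
[0.4454 0.0228 0.0508] [[0.4258, 0.0117, 0.0492], [0.4609, 0.034, 0.0523]] ((443.28521728515625, 22.998111724853516), (21.411272048950195, 36.54588317871094), 81.67466735839844)
[-0.99166619  0.12883387]
padlip 706
[0.4428 0.0232 0.051 ] [[0.4249, 0.0119, 0.0493], [0.4608, 0.0346, 0.057]] ((443.28521728515625, 22.998111724853516), (21.411272048950195, 36.54588317871094), 81.67466735839844)
[-0.99008286  0.14048463]
lip 106
[0.4275 0.0256 0.0563] [[0.4245, 0.0154, 0.0545], [0.4309, 0.0356, 0.0577]] ((429.5174865722656, 25.12087631225586), (20.611812591552734, 8.92538070678711), 78.56510162353516)
[0.16845787 0.98570885]
tube 1390
[0.3632 0.0354 0.0401] [[0.3393, 0.0176, 0.038], [0.3971, 0.0507, 0.0434]] ((369.1707458496094, 33.6824951171875), (35.485267639160156, 62.12745666503906), 84.1724853515625)
[-0.98879555  0.14927613]
```

View pics/w1.png

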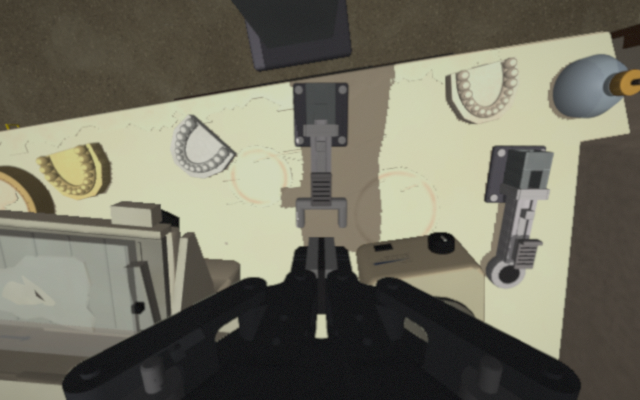

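The wrist view shows the forked rest upright and aligned with the tool, its pad at (320,187), just ahead of the shut fingertips. The axis is about 8.4° and the tool is at 8.7°. I'll descend to just above the pad.

Call:
apply_moves --targets '[[[0,4,-0.1],0],[[0,4,0],0],[[0,3.4,0],0],[[0,0,0],0],[[0,0,0],0]]'

```text
t: 2.53
tool_pos: [0.4444, 0.0239, 0.066]
eef_rot: [[0.989, -0.003, 0.149], [-0.149, 0.001, 0.989], [-0.003, -1.0, 0.0]]
ft_force: [-0.2, -0.7, 0.3]
grip_width: 0.0002
```

Run:
```python
from m import *
p,d,s=snap('wrist','w2'); print(s['tool_pos'],s['eef_rot'],s['ft_force'])
p2,_,_=snap('scene','s2')
cv2.imwrite('pics/s2z.png',cv2.resize(p2[200:340,220:380,::-1],None,fx=4,fy=4))
```

```text
[0.44443528 0.0238752  0.06595467] [[ 9.88770592e-01 -2.85767314e-03  1.49414023e-01]
 [-1.49413178e-01  5.08010635e-04  9.88774719e-01]
 [-2.90149886e-03 -9.99995788e-01  7.53319502e-05]] [-0.17712    -0.72460633  0.33076306]
```

View pics/w2.png

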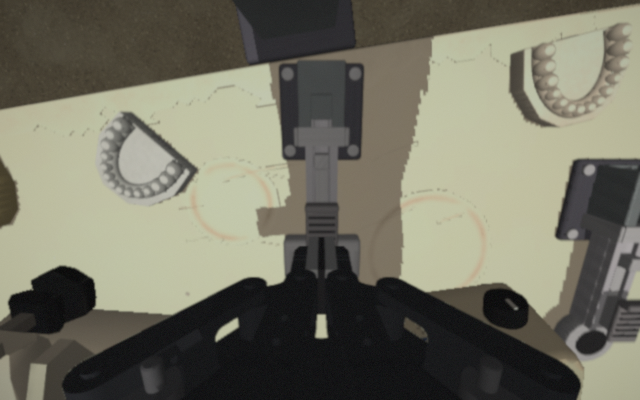

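View pics/s2z.png

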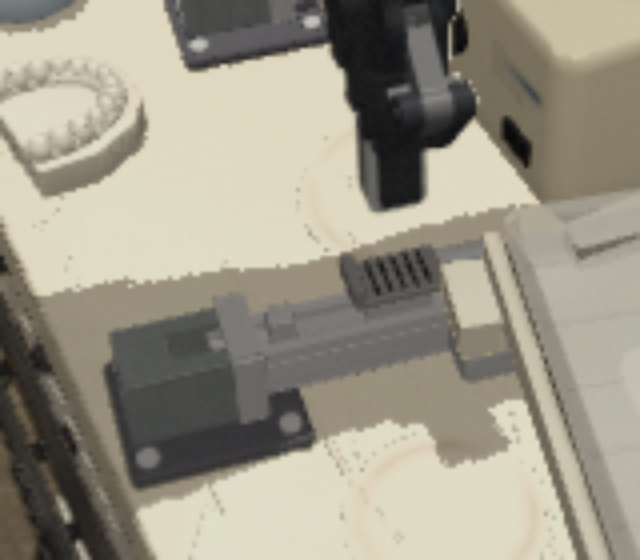

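The fingers sit centred above the pad, and the scene view shows clear air over it at zoomed (395,270). I'll touch down and press in steps.

Call:
apply_moves --targets '[[[0,1.0,0],0],[[0,0.6,0],0],[[0,0.4,0],0],[[0,0,0],0],[[0,0,0],0]]'

```text
t: 3.05
tool_pos: [0.4461, 0.023, 0.0465]
eef_rot: [[0.989, 0.001, 0.15], [-0.15, -0.0, 0.989], [0.001, -1.0, 0.0]]
ft_force: [-0.1, -0.4, 0.8]
grip_width: -0.0001
```

Call:
apply_moves --targets '[[[0,0.4,0],0],[[0,0,0],0],[[0,0,0],0]]'

```text
t: 3.3
tool_pos: [0.4455, 0.023, 0.0418]
eef_rot: [[0.989, -0.0, 0.15], [-0.15, 0.0, 0.989], [-0.0, -1.0, 0.0]]
ft_force: [-1.2, 0.5, -0.2]
grip_width: -0.0
```

Run:
```python
from m import *
p,d,s=snap('scene','s3'); print(s['tool_pos'],s['ft_force'])
cv2.imwrite('pics/s3z.png',cv2.resize(p[200:340,220:380,::-1],None,fx=4,fy=4))
p,d,s=snap('wrist','w3'); print(s['tool_pos'],s['ft_force'])
cv2.imwrite('pics/w3z.png',cv2.resize(p[40:300,220:440,::-1],None,fx=2.3,fy=2.3))
```

```text
[0.44551069 0.02304005 0.04176493] [-1.17415127  0.52641381 -0.19768028]
[0.44556262 0.02302603 0.04178734] [-0.59453219  0.85435372  0.52460157]
```

View pics/s3z.png

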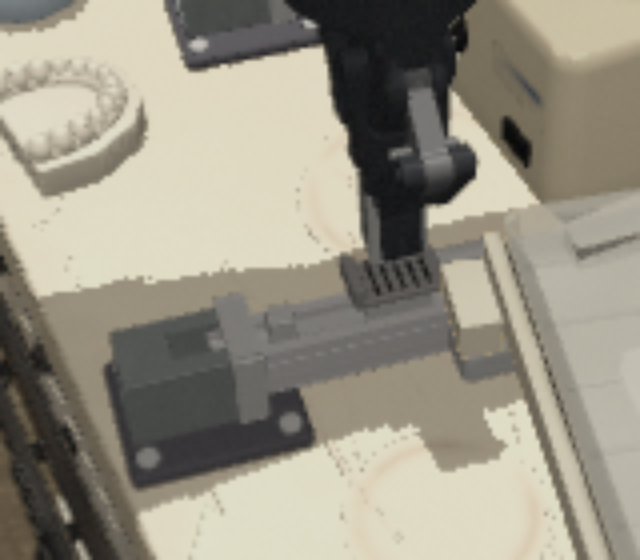

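View pics/w3z.png

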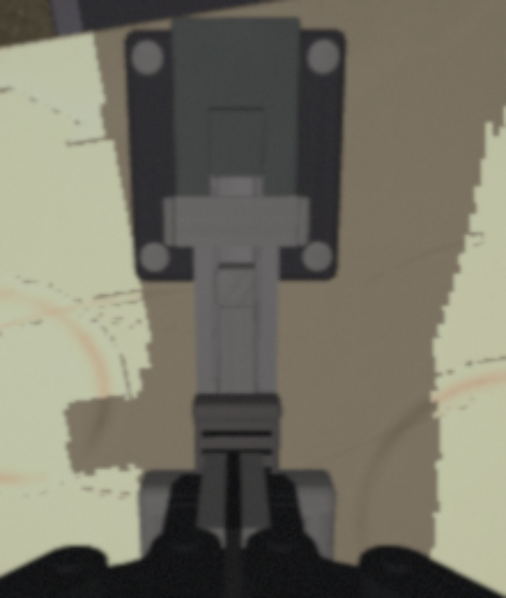

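Run:
```python
from m import *
for n,f in (('scene','s2'),('scene','s3')):
    P,ok,uv=cloud(n,f)
    u0=318
    for u in (312,316,320,324):
        print(f,u,[(v,P[v*640+u].round(3).tolist()) for v in range(244,282,3)])
```

```text
s2 312 [(244, [0.436, 0.019, 0.107]), (247, [0.436, 0.019, 0.101]), (250, [0.436, 0.02, 0.094]), (253, [0.471, 0.106, 0.001]), (256, [0.468, 0.099, 0.001]), (259, [0.465, 0.092, 0.002]), (262, [0.462, 0.087, 0.0]), (265, [0.44, 0.034, 0.05]), (268, [0.438, 0.029, 0.049]), (271, [0.435, 0.022, 0.05]), (274, [0.433, 0.017, 0.049]), (277, [0.435, 0.022, 0.038]), (280, [0.433, 0.02, 0.034])]
s2 316 [(244, [0.439, 0.011, 0.112]), (247, [0.438, 0.01, 0.107]), (250, [0.438, 0.012, 0.1]), (253, [0.478, 0.104, -0.0]), (256, [0.474, 0.097, -0.0]), (259, [0.471, 0.089, 0.002]), (262, [0.469, 0.085, -0.001]), (265, [0.446, 0.032, 0.049]), (268, [0.443, 0.026, 0.05]), (271, [0.441, 0.02, 0.049]), (274, [0.438, 0.015, 0.049]), (277, [0.441, 0.021, 0.036]), (280, [0.439, 0.019, 0.032])]
s2 320 [(244, [0.444, 0.01, 0.11]), (247, [0.445, 0.013, 0.102]), (250, [0.446, 0.014, 0.095]), (253, [0.484, 0.101, -0.0]), (256, [0.48, 0.093, 0.001]), (259, [0.478, 0.088, -0.0]), (262, [0.474, 0.08, 0.001]), (265, [0.451, 0.028, 0.051]), (268, [0.449, 0.023, 0.049]), (271, [0.446, 0.017, 0.05]), (274, [0.444, 0.
[... 1342 characters left out ...]
 0.132]), (253, [0.445, 0.012, 0.091]), (256, [0.445, 0.013, 0.085]), (259, [0.444, 0.012, 0.08]), (262, [0.444, 0.011, 0.075]), (265, [0.452, 0.03, 0.048]), (268, [0.449, 0.025, 0.048]), (271, [0.446, 0.018, 0.049]), (274, [0.445, 0.015, 0.046]), (277, [0.446, 0.019, 0.035]), (280, [0.444, 0.015, 0.033])]
s3 324 [(244, [0.43, -0.036, 0.154]), (247, [0.429, -0.037, 0.149]), (250, [0.437, -0.02, 0.127]), (253, [0.45, 0.009, 0.091]), (256, [0.45, 0.009, 0.085]), (259, [0.449, 0.009, 0.08]), (262, [0.449, 0.009, 0.074]), (265, [0.457, 0.026, 0.049]), (268, [0.454, 0.021, 0.049]), (271, [0.451, 0.014, 0.05]), (274, [0.454, 0.02, 0.037]), (277, [0.452, 0.017, 0.034]), (280, [0.45, 0.013, 0.033])]
```

By depth, the visible fingertips end about 24 mm behind the reported TCP: tip z is about 0.066 with the TCP at 0.042. The pad is still up, so there is no contact yet. I'll keep descending while watching the force.

Call:
apply_moves --targets '[[[0,0.6,0],0],[[0,0.5,0],0],[[0,0.0,0],0],[[0,0,0],0]]'

```text
t: 3.73
tool_pos: [0.445, 0.0231, 0.0302]
eef_rot: [[0.989, -0.001, 0.15], [-0.15, 0.0, 0.989], [-0.001, -1.0, 0.0]]
ft_force: [-0.3, -0.1, -0.2]
grip_width: -0.0002
```

Call:
apply_moves --targets '[[[0,0.4,0],0],[[0,0.0,0],0],[[0,0,0],0]]'

```text
t: 3.98
tool_pos: [0.4459, 0.023, 0.0269]
eef_rot: [[0.989, 0.0, 0.15], [-0.15, 0.0, 0.989], [0.0, -1.0, 0.0]]
ft_force: [-0.6, 0.1, 1.7]
grip_width: 0.0
```

```bash
cat > sc.py <<'E'
from m import *
import sys
f=sys.argv[1]
p,d,s=snap('scene',f); print(s['tool_pos'],s['ft_force'])
cv2.imwrite('pics/%sz.png'%f,cv2.resize(p[200:340,220:380,::-1],None,fx=4,fy=4))
E
python3 sc.py s4
```

```text
[0.44585763 0.02300623 0.02687037] [-0.60998222  0.05190528  1.73799038]
```

View pics/s4z.png

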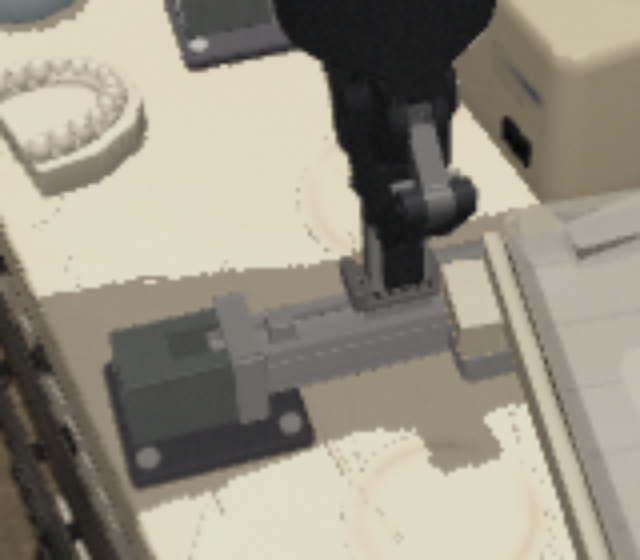

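Contact: the tips rest on the ribs at zoomed (400,285) with 1.7 N. Next I press about 10 mm.

Call:
apply_moves --targets '[[[0,0.5,0],0],[[0,0.5,0],0],[[0,0,0],0],[[0,0,0],0]]'

```text
t: 4.37
tool_pos: [0.446, 0.023, 0.0168]
eef_rot: [[0.989, 0.001, 0.15], [-0.15, 0.0, 0.989], [0.001, -1.0, 0.0]]
ft_force: [-0.3, -0.3, 6.5]
grip_width: -0.0002
```

```bash
python3 sc.py s5
```

```text
[0.44600985 0.02298765 0.01676891] [-0.31361167 -0.34648058  6.45572277]
```

View pics/s5z.png

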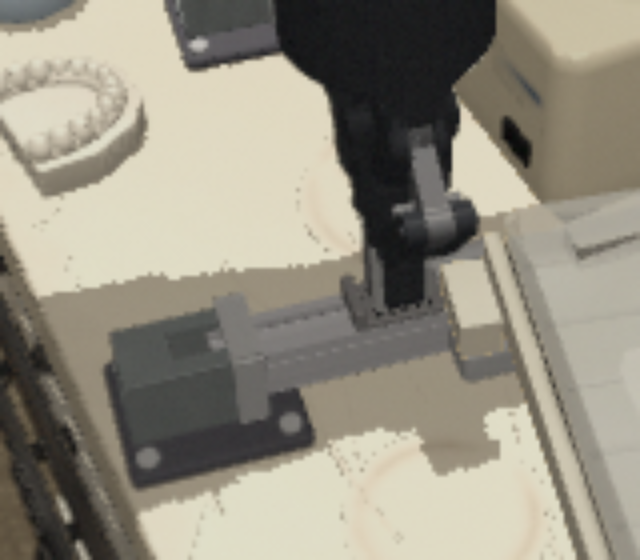

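The pad is down about 10–11 mm (about 6.5 N) and the button at zoomed (280,322) has disappeared flush. Now I slide, along tool −x.

Call:
apply_moves --targets '[[[-0.6,0,0],0],[[-0.6,0,0],0],[[-0.6,0,0],0],[[-0.4,0,0],0],[[0,0,0],0]]'

```text
t: 4.83
tool_pos: [0.4236, 0.0263, 0.017]
eef_rot: [[0.989, 0.001, 0.15], [-0.15, -0.0, 0.989], [0.001, -1.0, -0.0]]
ft_force: [0.1, -0.7, 5.4]
grip_width: -0.0001
```

```bash
python3 sc.py s6
```

```text
[0.42363984 0.02633667 0.01700161] [ 0.05474201 -0.67667095  5.36643403]
```

View pics/s6z.png

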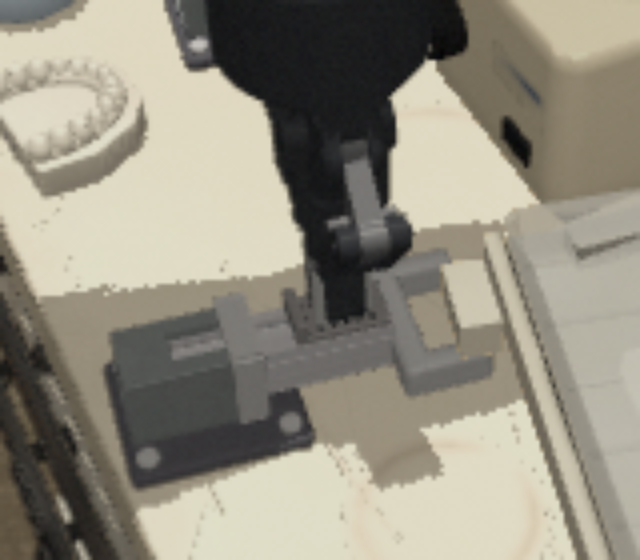

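The pole followed about 21 mm; the fork is now in view at zoomed (440,330). I'll continue to the stop.

Call:
apply_moves --targets '[[[-0.6,0,0],0],[[-0.6,0,0],0],[[-0.4,0,0],0],[[-0.3,0,0],0],[[0,0,0],0]]'

```text
t: 5.3
tool_pos: [0.4091, 0.0285, 0.0182]
eef_rot: [[0.989, 0.008, 0.15], [-0.15, -0.001, 0.989], [0.008, -1.0, 0.0]]
ft_force: [5.9, -0.8, 5.4]
grip_width: -0.0002
```

```bash
python3 sc.py s7
```

```text
[0.40913612 0.02854251 0.01823277] [ 5.93139613 -0.80357584  5.38448311]
```

View pics/s7z.png

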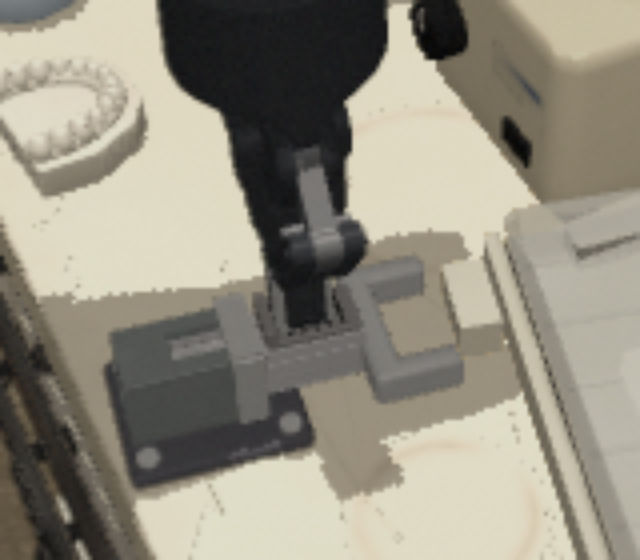

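The wrist moved 37 mm and 5.9 N opposes it, so something has stopped it. I'll check how far the pole really went.

Run:
```python
from m import *
p,d,s=snap('wrist','w7'); print(s['tool_pos'],s['ft_force'])
cv2.imwrite('pics/w7z.png',cv2.resize(p[40:300,220:440,::-1],None,fx=2.3,fy=2.3))
pt,dt,_=snap('top','t7')
cv2.imwrite('pics/t7z.png',cv2.resize(pt[195:290,340:420,::-1],None,fx=6,fy=6,interpolation=2))
```

```text
[0.40915526 0.02855058 0.01818842] [ 5.40997341 -1.20041079  5.27859417]
```

View pics/w7z.png

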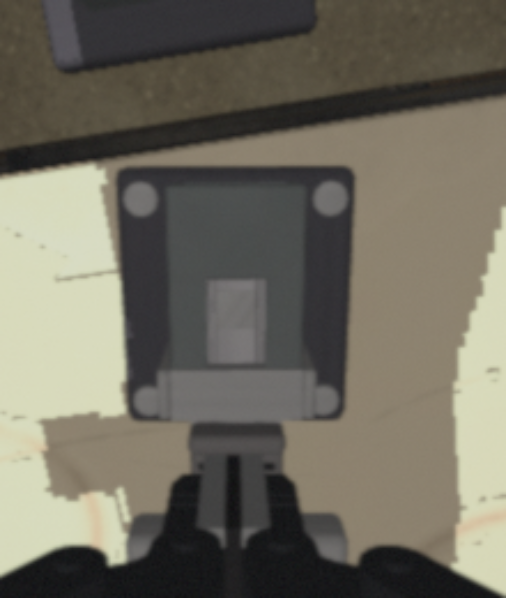

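View pics/t7z.png

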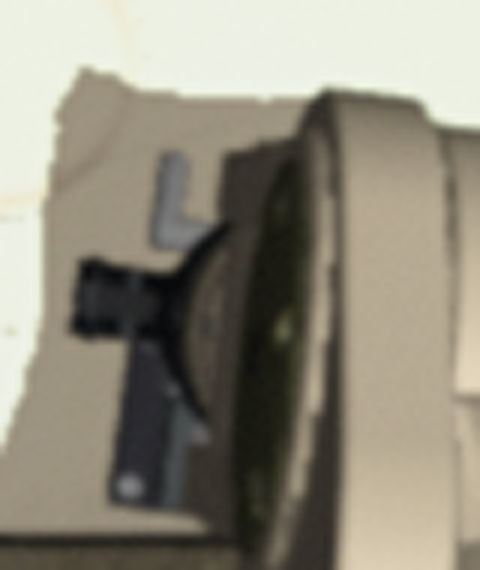

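Run:
```python
from m import *
class S(dict): pass
z=np.load('pics/w7.npz'); s={'tool_pos':z['pos'],'eef_rot':z['rot']}
pt={'collar rear':(238,419),'lip front':(238,427),'lip rear':(238,447),'win near':(238,364),'win far':(238,280)}
for k,(a,b) in pt.items():
    uv=[(220+a/2.3,40+b/2.3)]
    zz=.041 if 'col' in k else .039 if 'win' in k else .045
    print(k,bydepth('wrist',uv,z['d'],s)[0].round(4),onz('wrist',uv,zz,s)[0].round(4))
```

```text
collar rear [0.3899 0.0323 0.0413] [0.39   0.0323 0.041 ]
lip front [0.3916 0.0321 0.0419] [0.3904 0.0322 0.045 ]
lip rear [0.3944 0.0316 0.0468] [0.3952 0.0315 0.045 ]
win near [0.3782 0.0341 0.0369] [0.3776 0.0342 0.039 ]
win far [0.3596 0.0369 0.0331] [0.3586 0.037  0.039 ]
```

Call:
apply_moves --targets '[[[-0.4,0,0],0],[[-0.2,0,0],0],[[0,0,0],0]]'

```text
t: 5.7
tool_pos: [0.4089, 0.0286, 0.0199]
eef_rot: [[0.988, 0.018, 0.151], [-0.151, -0.002, 0.989], [0.018, -1.0, 0.0]]
ft_force: [14.2, -1.8, 5.3]
grip_width: -0.0
```

```bash
python3 sc.py s8
python3 - <<'E'
from m import *
p,d,s=snap('wrist','w8'); print(s['tool_pos'],s['ft_force'])
cv2.imwrite('pics/w8z.png',cv2.resize(p[40:300,220:440,::-1],None,fx=2.3,fy=2.3))
E
```

```text
[0.40892958 0.02860401 0.01989066] [14.17501572 -1.78775987  5.28546625]
[0.40890213 0.02857142 0.01987773] [13.90561445 -2.16721574  5.08360284]
```

View pics/w8z.png

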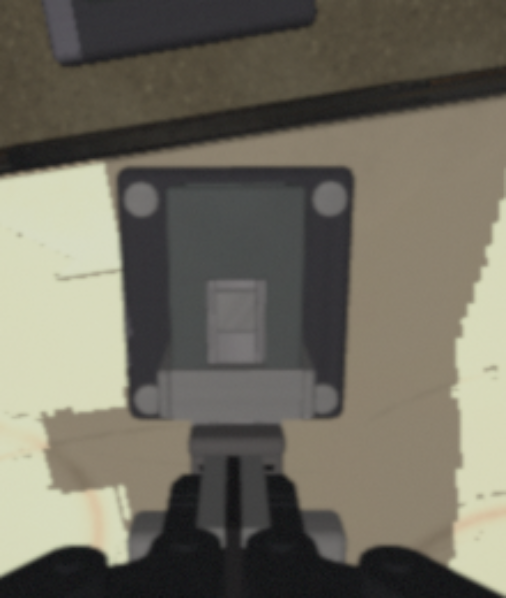

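14 N moves it no further, so it is on the stop. The button sits in the window at zoomed (238,310) with gaps of about 2.3 and 7.4 mm, against 3 and 7 expected at home. I'll relieve the push, then lift.

Call:
apply_moves --targets '[[[0.5,0,0],0],[[0.3,0,0],0],[[0,0,0],0]]'

```text
t: 6.05
tool_pos: [0.4092, 0.0285, 0.0174]
eef_rot: [[0.989, 0.003, 0.15], [-0.15, -0.0, 0.989], [0.003, -1.0, 0.0]]
ft_force: [2.2, -0.6, 6.1]
grip_width: -0.0002
```

Call:
apply_moves --targets '[[[0.1,-0.5,0],0],[[0,-0.6,0],0],[[0,-0.6,0],0],[[0,-1.5,0],0],[[0,-3,0],0]]'

```text
t: 6.47
tool_pos: [0.4038, 0.0293, 0.0768]
eef_rot: [[0.989, -0.008, 0.15], [-0.15, 0.001, 0.989], [-0.009, -1.0, -0.0]]
ft_force: [0.3, -0.1, -0.1]
grip_width: -0.0001
```

Call:
apply_moves --targets '[[[0,-4,0],0],[[0,-2,0],0],[[0,0,0],0],[[0,0,0],0],[[0,0,0],0]]'

```text
t: 6.88
tool_pos: [0.4067, 0.0289, 0.1379]
eef_rot: [[0.989, -0.002, 0.15], [-0.15, 0.0, 0.989], [-0.002, -1.0, -0.0]]
ft_force: [-1.1, -0.5, 0.0]
grip_width: -0.0001
```

```bash
python3 sc.py s9
python3 - <<'E'
from m import *
p,d,s=snap('wrist','w9'); print(s['tool_pos'],s['ft_force'])
cv2.imwrite('pics/w9z.png',cv2.resize(p[40:300,220:440,::-1],None,fx=2.3,fy=2.3))
P,ok,uv=cloud('wrist','w9',s)
m=ok&(P[:,2]>.044)&(P[:,2]<.06)&(P[:,0]>.38)&(P[:,0]<.44)&(abs(P[:,1]-.03)<.03)
Q=P[m];print(len(Q),np.median(Q,0),np.percentile(Q,[2,98],0),cv2.minAreaRect(Q[:,:2].astype(np.float32)*1000))
E
```

```text
[0.40667027 0.02892546 0.13790372] [-1.09141397 -0.45213775  0.00864952]
[0.40639961 0.02895251 0.1374783 ] [-0.70224562  0.47316295 -0.33263751]
927 [0.40925482 0.02853567 0.05083653] [[0.39117342 0.01690303 0.04918889]
 [0.42742753 0.03969591 0.05719687]] ((409.812744140625, 28.324378967285156), (21.622201919555664, 37.031856536865234), 81.60520935058594)
```

View pics/s9z.png

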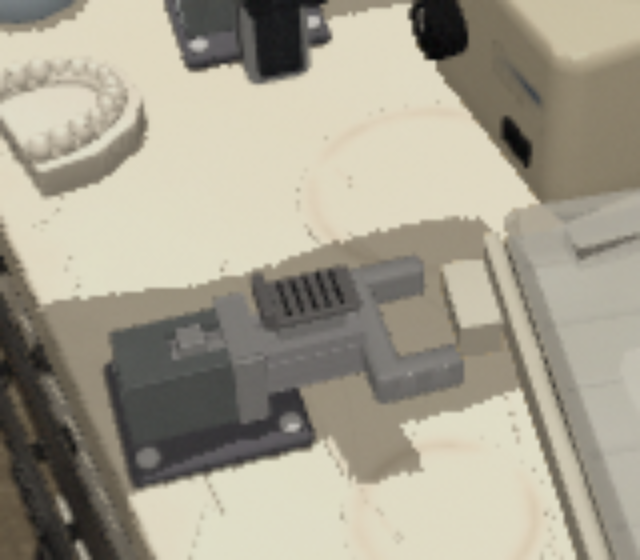

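View pics/w9z.png

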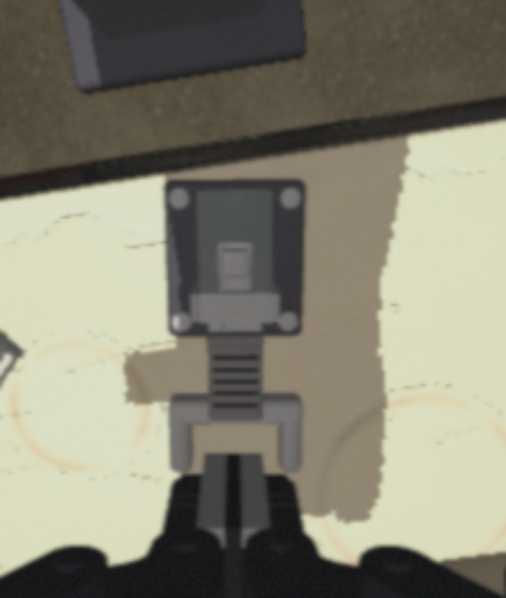

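Run:
```python
import cv2
p=cv2.imread('pics/w9.png')[105:205,280:360]; cv2.imwrite('pics/w9y.png',cv2.resize(p,None,fx=7,fy=6,interpolation=2))
p=cv2.imread('pics/s9.png')[265:315,240:300]; cv2.imwrite('pics/s9y.png',cv2.resize(p,None,fx=10,fy=10,interpolation=2))
```

View pics/w9y.png

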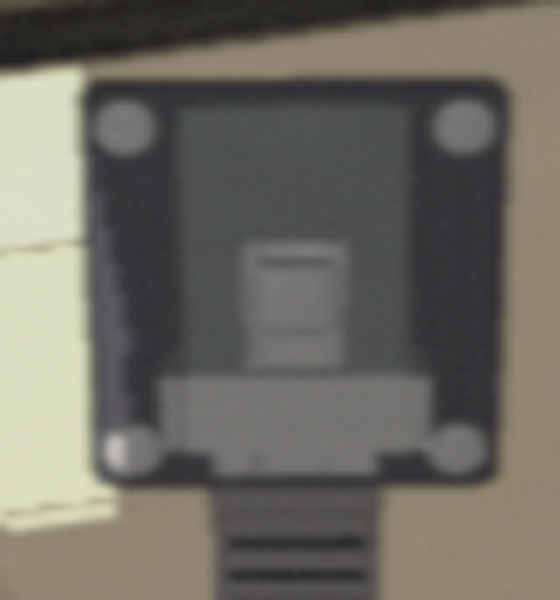

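View pics/s9y.png

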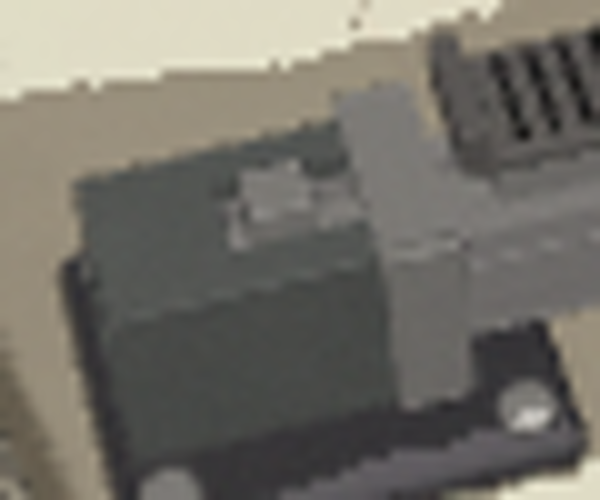

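Everything agrees. Pad centre to tube mouth is now about 22.5 mm, which means a slide of about 41.5 mm, and it was about 57 mm at the start, so the pole was already in about 7 mm. The button stands up in the window with gaps of about 4 and 6 mm, and the pad top is back at its starting height. I'm handing in.

```bash
python3 -c "
from bench import workorder; print(workorder.finish_job())"
```

```text
the job is handed in; nothing more can be done
None
```

The forked rest is closed and the job is handed in; no verdict was reported. With the gripper shut I pressed the thumb pad down about 10–11 mm (about 6 N) and slid the pole in until 14 N moved it no further. Then I eased the push and lifted clear. The last move ended at about 6.9 s, well inside the 32 s limit.

**Last checks:**
- **Pole home:** the pad centre is about 22.5 mm from the tube mouth, which means a slide of about 41.5 of 42 mm.
- **Button up:** the button stands up in the window, and the pad top is back at its starting height (measured 50.8 mm both times).
- **Robot clear:** the gripper is well above the rest and reads about zero force.
- **Round rest:** the arm never went near it at low height. I did not re-measure it afterwards.

**Disagreements along the way:**
- **Pole travel:** the pad moved only about 34–37 mm rather than 42. The pole was apparently already in by about 7 mm at the start, since the mouth measured about 57 mm from the pad instead of the stated 64.
- **Fingertip position:** the shut fingertips met the pad about 22–24 mm behind the reported TCP. I found contact from depth and force instead of the TCP height.

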